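# Shift the feed gearbox into third

### The arm

A 7-joint arm with a two-finger parallel gripper is mounted at the origin on the work surface. World frame = base frame: x ahead of the robot, y to its left, z up, the work surface at z = 0. Lengths are in m, angles in rad, forces in N, time in s.
With the tool pointing down it reaches from about 0.4 to 0.9 m from the base axis. Payload 5.6 kg.
Tool frame: the origin (TCP) lies at the very end of the fingers, on their centre line; the grasp point (between the pads) lies 19 mm behind it; z points along the fingers, y is the direction in which the jaws open and shut (so a half turn about z gives the same grasp; the last joint's range is limited). The gripper opens to 92 mm and grips with 3 to 60 N. Pads are 20 mm wide; open, the fingers measure 128 mm over their backs; the gripper's body (75 mm by 189 mm) begins 69 mm behind the grasp point.
Start: joints at [1.156, 0.468, -0.012, 1.603, 0.006, 1.071, -0.056], TCP at [0.236, -0.606, 0.215] pointing down, gripper open.
Joint ranges: [-2.53, 2.53], [-0.31, 2.02], [-1.57, 1.55], [0.28, 2.44], [-1.29, 4.43], [0.15, 1.84], [-2.92, 2.92]. Speed limits (rad/s): [2.57, 2.57, 3.14, 3.14, 3.14, 3.14, 3.14].

### API

Orientations are given as a unit quaternion [w, x, y, z].
In Python, from workcell import robot, cams, nets gives the robot as it stands. The module is installed in compiled form; this text tells all that it offers.
- The arm moves only by the tool move_arm, never from a script. Its arguments are lists of equal length, an entry for each row: "fingers": the opening, from -1 (shut) to 1 (fully open); "dp": the shift along the tool's x, y, z in mm, a list of three; "roll": the turn about the tool's z in degrees. A call has exactly 10 rows; each row is the pose to reach, as a shift and turn from the pose measured when the call began, along the tool's axes at that moment; what a row does not reach only later rows make up. A row lasts 1/12 s, in which the tool goes at most 41.7 mm and 7.16 degrees, less where a joint would pass 70% of its speed; a pose out of reach is approached as far as the arm can. A call with a gripper value outside its range is refused whole. The fingers move at their own pace and stop on an object; "force" is the grip in N (left out, the last holds). Time passes only in rows, so rows that repeat a pose let the fingers close, or fill a call up. It gives the time, the measured TCP pose, the force and the opening at its end, in the units of the state.
- robot.observe(): the state, without advancing time (a new reading comes with each control period).
- cams.get_image(name): name is "scene" or "top"; returns the picture (400x640x3 uint8, red, green, blue); there is no depth.
- cams.camera_model(name): a dict with "fx", "fy", "cx", "cy" (pixels), "rvec" (rotation vector, rad) and "tvec" (3), from world to camera coordinates, as OpenCV has them. Camera axes: x right, y down, z forward; pixel columns grow to the right and rows downward; lengths in m; the calibration is good to about 2 mm. A picture is of the moment at which its call begins. camera_model takes no time and is no camera call.
- robot.sign_off(): hands the job in, once; it reports no verdict.
Trained networks look in the newest picture that a camera, given by its name, has taken for a name from the list of things; names that differ only in an ending like _2 or _b are one class to them, and where a whole thing is asked for, a point or a joint stands for the part that bears it (a point fixed in the world has none). Each returns a list of dicts, best first, with "p" (0 to 1); they miss things now and then, are a little off and sometimes report something else, mostly with a low value. They report only what shows in the picture. A call takes as long as a camera call.
- nets.find_in(camera, label): "centre" ([column, row] in pixels, amid what is visible of it).
- nets.outline_of(camera, label): "pixels" (400x640 bool, what is visible of it) and "centre" ([column, row] in pixels, amid what is visible of it).
- nets.mark_of(camera, label): "centre" ([column, row] in pixels: a listed point, or the origin of a listed thing).
The state is a dict: "clock": time; "joints": joint angles; "dq": joint speeds; "effort": joint torques, N m; "tcp_pos": TCP position; "orientation": TCP orientation; "ft_force": force on the tool from outside, world axes, zero at the start; "ft_torque": the same for the moment, N m; "grip_width": opening from 0.0 (shut) to 1.0 (fully open).
Only numpy, scipy, OpenCV 4.12 (cv2) and the standard library are available. Lean on these libraries where they do the work, as an engineer would, in place of code of your own. Each camera call takes 0.05 s, during which the arm holds its last target. There are 200 camera calls.

### The job

Put the feed gearbox into third: with the fingertips push its black-gripped lever along the left column to neutral, across to the right, then forward until it is fully home in the third slot (right forward, three red dots), without running it back into the fourth slot. Only push the lever gently, never grip or squeeze it or force it, then let go and draw clear; leave the tool holders, thumb screw, scraper and blue plate as they are.

Things in the scene. Friction and masses are not known exactly. Their poses are not given: they have to be found in the camera images.
- gearbox: Fixed green feed gearbox, 150 x 150 mm, 136 mm high, on a 180 x 180 mm foot; its aluminium top plate has a black H-shaped gate. Origin at the centre of its underside; x is the gate's forward direction (away from the robot, turned by up to 25 degrees either way), y its left, z up. An 18 mm shaft stub sticks 34 mm out of its left wall, 60 mm up.
- gate (a point): Centre of the H gate at the top of the plate, 136 mm up: the middle of the cross slot (neutral), which joins a left and a right column. Slots 18 mm wide, lever stick 12 mm, corners rounded. Red dots number the slot ends: one = left forward, two = left back, three = right forward, four = right back.
- third_slot (a point): Forward end of the right column at the top of the plate (the third slot), 26 mm forward and 22 mm right of the gate's centre: where the stick stands when fully home.
- shift_grip: Lever with a black grip, an upright round-ended cylinder 28 mm in diameter, 72 mm long; origin at the grip centre, z along the lever. The lever pivots 25 mm above the worktop under the gate's centre; this origin is 210 mm from the pivot, about 235 mm up. Below is the bare 12 mm stick. The lever stays where it is left; moving it takes about 2.5 N at the grip.
- shift_across (a joint): Sideways lean of the lever in the gearbox's frame, rad: 0 upright, positive to the right (the gearbox's -y). Limits -0.20 and +0.20, in line with the left and right columns (grip 42 mm to either side).
- shift_forward (a joint): Forward lean of the lever in the gearbox's frame, rad: 0 in neutral, positive forward (the gearbox's +x). Limits -0.23 and +0.23 at the slot ends (grip 48 mm either way). The lever can change column only with this within about 0.03 of 0 (a little more: rounded corners help). It starts anywhere along the left column.
- holder1: Bystander: loose steel turning tool holder, 20 mm square and 120 mm tall, standing in a pocket of the black steel stand (190 x 80 mm foot, tops up to 145 mm above the worktop). Origin at the centre of its underside.
- holder2: Bystander: loose steel turning tool holder, 20 mm square and 132 mm tall, standing in a pocket of the black steel stand (190 x 80 mm foot, tops up to 145 mm above the worktop). Origin at the centre of its underside.
- holder3: Bystander: loose steel turning tool holder, 20 mm square and 114 mm tall, standing in a pocket of the black steel stand (190 x 80 mm foot, tops up to 145 mm above the worktop). Origin at the centre of its underside.
- holder4: Bystander: loose steel turning tool holder, 20 mm square and 126 mm tall, standing in a pocket of the black steel stand (190 x 80 mm foot, tops up to 145 mm above the worktop). Origin at the centre of its underside.
- holder5: Bystander: loose steel turning tool holder, 20 mm square and 120 mm tall, standing in a pocket of the black steel stand (190 x 80 mm foot, tops up to 145 mm above the worktop). Origin at the centre of its underside.
- thumb_screw: Bystander: loose knurled brass thumb screw standing on its head, head 26 mm across, 34 mm tall. Origin at the centre of its underside.
- scraper: Bystander: loose red-handled scraper lying flat, about 210 mm long, 26 mm wide and 22 mm high, blade towards its +x. Origin underneath, near the middle of its length.
- fixture_plate: Bystander: loose blue anodized aluminium fixture plate lying flat, 120 x 80 x 12 mm, with five holes. Origin at the centre of its underside.

How it is judged:
By the outcome, as a careful person would: the job done as asked, in the order asked, and still so for the second after the job is handed in, with the robot touching nothing.
It also fails if it takes over 56 s, if anything falls off the work surface, if the arm or the gripper's body presses on something with over 40 N, if the wrist force passes 120 N, or if a joint passes its speed limit or range.

## Working session

There is one attempt and no reset: what is moved stays moved. The work goes in short steps, Python scripts to look and compute and a tool call to move; the robot and the scene stay as the last step left them, time stands still between calls to the robot, and variables do not carry over. Pictures are saved under pics/ and viewed, about 8 in all and at most 12, crops included, and the job is handed in when it is done.

Besides the shell and the picture viewer there is one more tool, called after "Request:" as name(argument=value, ...), one argument or row to a line, values as JSON. move_arm: Moves the arm, as the interface text tells. Its arguments: {"type":"object","properties":{"fingers":{"type":"array"},"dp":{"type":"array"},"roll":{"type":"array"},"force":{"type":"number"}},"required":["fingers","dp","roll"]}

```bash
mkdir -p pics; cat > h.py <<'E'
import numpy as np, cv2
from workcell import robot, cams, nets
def cm(n):
    m=cams.camera_model(n); R=cv2.Rodrigues(np.array(m["rvec"],float))[0]
    K=np.array([[m["fx"],0,m["cx"]],[0,m["fy"],m["cy"]],[0,0,1.]]); return K,R,np.array(m["tvec"],float).ravel()
def ray(n,px):
    K,R,t=cm(n); return -R.T@t, R.T@np.linalg.inv(K)@np.array([px[0],px[1],1.])
def atz(n,px,z):
    c,d=ray(n,px); return c+d*(z-c[2])/d[2]
def tri(p1,p2):
    c1,d1=ray("scene",p1);c2,d2=ray("top",p2)
    s=np.linalg.lstsq(np.c_[d1,-d2],c2-c1,rcond=None)[0]
    a,b=c1+s[0]*d1,c2+s[1]*d2; return (a+b)/2,np.linalg.norm(a-b)
def proj(n,X):
    K,R,t=cm(n); p=K@(R@np.array(X)+t); return p[:2]/p[2]
def save(n,f,crop=None,s=1):
    im=cams.get_image(n)
    if crop: im=im[crop[1]:crop[3],crop[0]:crop[2]]
    im=cv2.resize(im,None,fx=s,fy=s,interpolation=cv2.INTER_CUBIC)
    cv2.imwrite("pics/"+f,im[:,:,::-1])
E
python3 - <<'E'
from h import *
save("scene","s1.png");save("top","t1.png")
for l in ["gate","third_slot","shift_grip","gearbox","thumb_screw","scraper","fixture_plate"]:
    r=[]
    for c in ["scene","top"]:
        o=nets.mark_of(c,l); r.append(o[0] if o else None); print(l,c,[(np.round(x["centre"],1),round(x["p"],2)) for x in o[:2]])
    if all(r): 
        print("  ",*tri(r[0]["centre"],r[1]["centre"]))
print(robot.observe())
print([(-cm(c)[1].T@cm(c)[2]) for c in ("scene","top")])
E
```

```text
gate scene [(array([330.4, 233.5]), 0.63)]
gate top [(array([301.9, 192.3]), 0.85)]
   [0.54398329 0.06517396 0.12190968] 0.0015947310837743894
third_slot scene [(array([318.7, 239.7]), 0.56)]
third_slot top [(array([305.9, 179.5]), 0.68)]
   [0.57847801 0.05356395 0.12967906] 0.001293546730832934
shift_grip scene [(array([355.4, 204.6]), 0.92)]
shift_grip top [(array([285.8, 206.7]), 0.68)]
   [0.49436437 0.1031742  0.2084306 ] 0.004038687497460642
gearbox scene [(array([331.2, 262.9]), 0.75)]
gearbox top [(array([301.9, 198. ]), 0.8)]
   [ 0.54697473  0.06978305 -0.01363489] 0.0011136468290567436
thumb_screw scene [(array([415.3, 236.2]), 0.39)]
thumb_screw top [(array([248.6, 259.5]), 0.6)]
   [0.36136925 0.22993305 0.00942066] 0.0003939621346918884
scraper scene [(array([438.4, 368.4]), 0.88)]
scraper top [(array([187.4, 166.2]), 0.69)]
   [ 6.50031857e-01  4.18018807e-01 -3.07364565e-05] 0.00585369295638838
fixture_plate scene [(array([459.3, 279.2]), 0.81)]
fixture_plate top [(array([199.8, 246.6]), 0.57)]
   [ 0.40340938  0.38174588 -0.01999978] 0.0030868487573497715
{'clock': 0.8, 'joints': array([ 1.15596684,  0.46746063, -0.011571  ,  1.60268352,  0.00602435,
        1.07142028, -0.05631561]), 'dq': array([ 0.00084976,  0.00031319, -0.00031597,  0.00039373, -0.00074637,
       -0.00049536, -0.00028606]), 'effort': array([-5.04646014e-04, -5.20349014e+01, -1.23804132e-02, -2.44041020e+01,
       -5.66973269e-02,  1.12289196e-02, -7.64878848e-06]), 'tcp_pos': array([ 0.23609984, -0.60561978,  0.21462476]), 'orientation': array([ 3.93409572e-05,  9.82776934e-01,  1.84795823e-01, -2.88025923e-05]), 'ft_force': array([ 0.3742363 , -0.58155669, -0.0777391 ]), 'ft_torque': array([ 0.00017375, -0.0011766 , -0.01616903]), 'grip_width': 0.9936065475765716}
[array([0.97637634, 0.33288889, 0.88081457]), array([0.3569085 , 0.02843829, 1.33205335])]
```

```bash
python3 - <<'E'
import cv2
for a,b,c in [("s1","s1c",(210,120,530,360)),("t1","t1c",(150,70,470,310))]:
    im=cv2.imread(f"pics/{a}.png")[c[1]:c[3],c[0]:c[2]]
    cv2.imwrite(f"pics/{b}.png",cv2.resize(im,None,fx=2.5,fy=2.5,interpolation=cv2.INTER_CUBIC))
E
```

```text
(no output)
```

View pics/s1c.png

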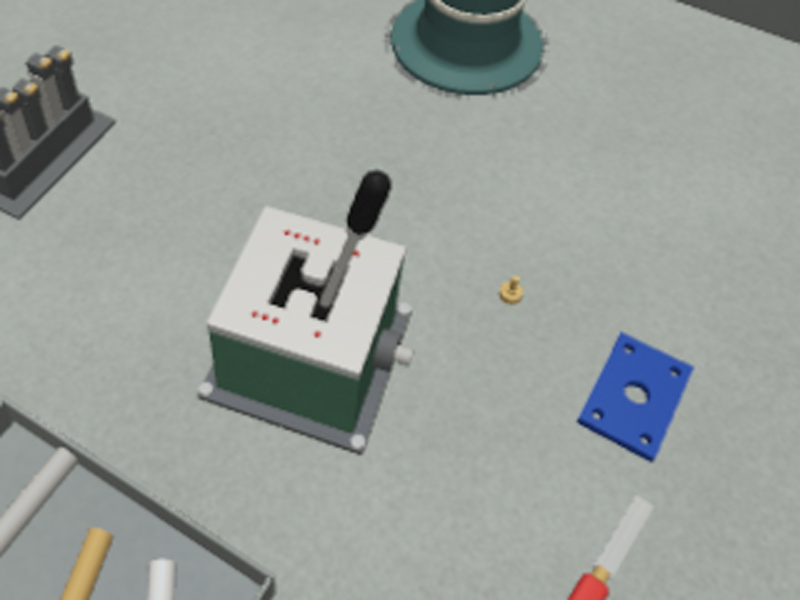

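View pics/t1c.png

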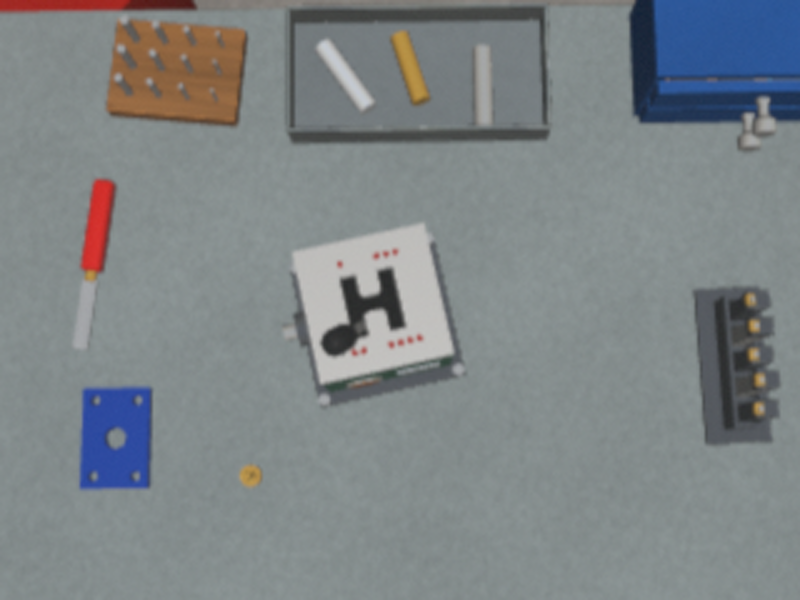

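Scene crop: lever leaning left and back, with its stick about at (345,255), gate H centred near (310,285). Top crop: plate corners about (293,253),(425,225),(455,352),(322,382), H centre (373,302), grip (340,338). The dots confirm third is upper right in the top view.

```bash
cat >> h.py <<'E'
def gpose(G,yaw,a,f,L=.21):
    # grip centre; lean right a, forward f (small-angle product as two-axis gimbal)
    d=np.array([np.tan(f),-np.tan(a),1.]); d/=np.linalg.norm(d)
    c,s=np.cos(yaw),np.sin(yaw); Rz=np.array([[c,-s,0],[s,c,0],[0,0,1]])
    return np.array([G[0],G[1],.025])+Rz@(d*L)
E
python3 - <<'E'
from h import *
from scipy.optimize import least_squares
s=np.array([(266,207),(405,247),(358,372),(211,325)])/2.5+[210,120]   # scene
t=np.array([(293,253),(425,225),(455,352),(322,382)])/2.5+[150,70]
print("scene",[np.round(atz("scene",p,.136)[:2],4) for p in s])
print("top",[np.round(atz("top",p,.136)[:2],4) for p in t])
# local corners: top order: FL, FR, BR, BL ; scene order: BR, BL, FL, FR
C={'FL':(.075,.075),'FR':(.075,-.075),'BR':(-.075,-.075),'BL':(-.075,.075)}
def W(x,p,z=.136):
    c,s_=np.cos(x[2]),np.sin(x[2]); return [x[0]+c*p[0]-s_*p[1],x[1]+s_*p[0]+c*p[1],z]
def f(x,S=1,T=1):
    r=[]
    if S: r+=[proj("scene",W(x,C[k]))-p for k,p in zip(['BR','BL','FL','FR'],s)]+[.5*(proj("scene",W(x,(0,0)))-[330.4,233.5])]
    if T: r+=[proj("top",W(x,C[k]))-p for k,p in zip(['FL','FR','BR','BL'],t)]+[proj("top",W(x,(0,0)))-[299.2,190.8]]
    return np.concatenate(r)
for k in [(1,1),(1,0),(0,1)]:
    q=least_squares(f,[.55,.06,.2],args=k); print(k,q.x,np.round(q.fun,1))
x=least_squares(f,[.55,.06,.2]).x
masks={}
for c in ("scene","top"):
    o=nets.outline_of(c,"shift_grip")[0]; m=o["pixels"]; ys,xs=np.nonzero(m); print(c,m.sum(),xs.min(),xs.max(),ys.min(),ys.max(),xs.mean(),ys.mean(),o["p"]); masks[c]=np.array([xs.mean(),ys.mean()])
print(tri(masks["scene"],masks["top"]))
g=least_squares(lambda v:np.concatenate([proj(c,gpose(x,x[2],*v))-masks[c] for c in masks]),[-.2,-.1]); print(g.x,g.fun, gpose(x,x[2],*g.x))
for ff in (-.23,-.15,0,.23): print(ff,gpose(x,x[2],-.2,ff), gpose(x,x[2],.2,ff))
E
```

```text
scene [array([ 0.4916, -0.011 ]), array([0.4605, 0.1333]), array([0.6053, 0.1629]), array([0.636 , 0.0231])]
top [array([0.602 , 0.1606]), array([0.6314, 0.0141]), array([ 0.4889, -0.0163]), array([0.4585, 0.1292])]
(1, 1) [0.54658303 0.07417478 0.21146749] [-0.7 -1.3  0.  -1.1  0.4 -0.3 -2.2 -1.4  1.5 -0.4 -0.9 -0.8 -0.9 -1.5
 -0.5 -0.  -0.9  0.4 -0.5 -0.3]
(1, 0) [0.54830655 0.07638568 0.2143259 ] [-0.5 -0.5  0.4 -0.3  1.   0.7 -1.8 -0.3  1.7  0. ]
(0, 1) [0.54534843 0.07211185 0.20770343] [-0.1 -0.5 -0.  -1.   0.2  0.5 -0.3  0.7  0.3  0.1]
scene 382 344 366 188 228 355.28010471204186 204.5026178010471 0.7
top 139 279 293 200 211 285.44604316546764 205.20143884892087 0.59
(array([0.49756694, 0.10403848, 0.21284618]), np.float64(0.003402915650488595))
[-0.19822645 -0.18734056] [ 1.16568857 -2.73565461 -0.53377969 -2.16399766] [0.50053193 0.10587426 0.22742144]
-0.23 [0.49212506 0.104074   0.22560002] [0.50919525 0.02455838 0.22560002]
-0.15 [0.50783602 0.10806725 0.22859266] [0.52516086 0.02736537 0.22859266]
0 [0.5378261  0.11496597 0.23081398] [0.55533996 0.03338359 0.23081398]
0.23 [0.58397081 0.12379118 0.22560002] [0.601041   0.04427556 0.22560002]
```

```bash
cat >> h.py <<'E'
from scipy.spatial.transform import Rotation as Ro
G=np.array([.5465,.0738]); YAW=.21
def to(*pts):
    """dp (mm) and roll (deg) for points given in gearbox frame (fwd,left) mm + z mm, tool x along gearbox x"""
    o=robot.observe(); w,x,y,z=o["orientation"]; R=Ro.from_quat([x,y,z,w]).as_matrix()
    c,s=np.cos(YAW),np.sin(YAW)
    l=np.array([[c,s],[-s,c]])@(o["tcp_pos"][:2]-G)*1000
    print("tcp local",np.round(l,1),"z",round(o["tcp_pos"][2]*1000,1),"F",np.round(o["ft_force"],1),"t",o["clock"])
    for p in pts:
        wd=np.r_[G+np.array([[c,-s],[s,c]])@(np.array(p[:2])/1000),p[2]/1000]
        a=np.degrees(np.arctan2(R[1,0],R[0,0])-YAW)
        print(p,"world",np.round(wd,3),"dp",np.round(R.T@(wd-o["tcp_pos"])*1000,1),"roll",round(a,1))
E
python3 - <<'E'
from h import *
print("local of via",)
to((-150,-310,250),(-106,42,212))
E
```

```text
local of via
tcp local [-445.2 -599.8] z 214.6 F [-0.3 -0.1 -0.3] t 0.9
(-150, -310, 250) world [ 0.464 -0.261  0.25 ] dp [ 338.  -238.5  -35.4] roll 9.3
(-106, 42, 212) world [0.434 0.093 0.212] dp [ 438.1 -578.8    2.6] roll 9.3
```

Request:
move_arm(
  fingers=[-1,-1,-1,-1,-1,-1,-1,-1,-1,-1],
  dp=[
    [20,-14,-35],
    [50,-35,-35],
    [85,-60,-35],
    [120,-85,-35],
    [155,-109,-35],
    [190,-134,-35],
    [225,-159,-35],
    [260,-184,-35],
    [300,-212,-35],
    [338,-238,-35],
  ],
  roll=[1,2,3,4,5,6,7,8,9,9.3],
)

```text
clock: 1.73
tcp_pos: [0.4546, -0.2751, 0.25]
orientation: [0.0, 0.995, 0.104, 0.0]
ft_force: [0.5, -0.1, 0.4]
grip_width: 0.298
```

```bash
python3 - <<'E'
from h import *
to((-110,42,235))
E
```

```text
tcp local [-162.6 -322.1] z 250.0 F [ 0.5 -0.1  0.4] t 1.7333
(-110, 42, 235) world [0.43  0.092 0.235] dp [  52.  -364.1   14.7] roll -0.1
```

Request:
move_arm(
  fingers=[-1,-1,-1,-1,-1,-1,-1,-1,-1,-1],
  dp=[
    [20,-35,0],
    [30,-75,0],
    [35,-115,0],
    [40,-155,0],
    [45,-195,5],
    [50,-235,10],
    [52,-275,15],
    [52,-315,15],
    [52,-350,15],
    [52,-364,15],
  ],
  roll=[0,0,0,0,0,0,0,0,0,0],
)

```text
clock: 2.57
tcp_pos: [0.4288, 0.0967, 0.2352]
orientation: [-0.0, 0.994, 0.107, 0.001]
ft_force: [0.6, 0.1, -0.1]
grip_width: 0.004
```

```bash
python3 - <<'E'
from h import *
to((-110,42,212),(-90,42,212),(-24,42,212))
save("scene","s2.png",(230,120,470,300),3)
save("top","t2.png",(210,130,370,250),4)
to((-90,42,212))
print(robot.observe()["joints"])
E
```

```text
tcp local [-110.3   46.9] z 235.2 F [ 0.6  0.1 -0.1] t 2.5667
(-110, 42, 212) world [0.43  0.092 0.212] dp [ 0.3  4.9 23.2] roll 0.3
(-90, 42, 212) world [0.45  0.096 0.212] dp [20.3  5.  23.2] roll 0.3
(-24, 42, 212) world [0.514 0.11  0.212] dp [86.3  5.3 23.3] roll 0.3
tcp local [-110.    44.8] z 235.1 F [ 0.6 -0.8 -0.2] t 2.6667
(-90, 42, 212) world [0.45  0.096 0.212] dp [20.   2.9 23.2] roll 0.3
[ 0.15489292  0.11814171 -0.47601399  2.04360678  0.06515346  0.99257352
 -1.71024609]
```

View pics/s2.png

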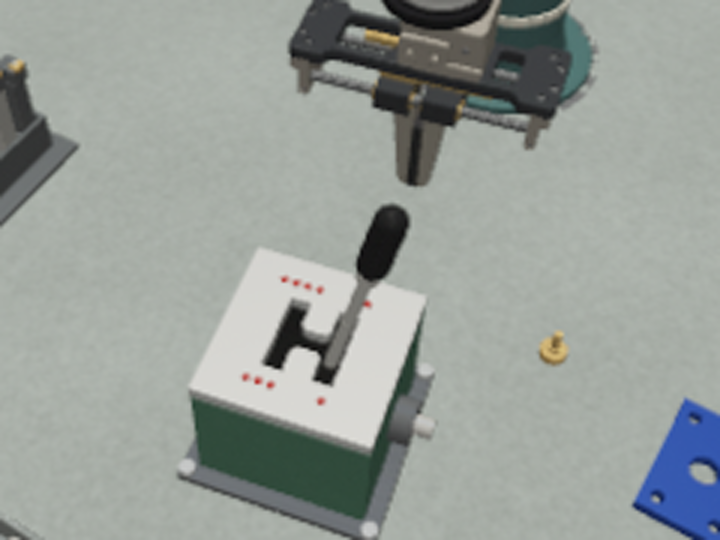

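The fingers are shut, standing behind the grip (tip at (415,180) in the crop, grip top (390,215)). Lowering, then advancing.

Request:
move_arm(
  fingers=[-1,-1,-1,-1,-1,-1,-1,-1,-1,-1],
  dp=[
    [0,3,12],
    [0,3,23],
    [5,3,23],
    [10,3,23],
    [15,3,23],
    [20,3,23],
    [25,3,23],
    [30,3,23],
    [33,3,23],
    [36,3,23],
  ],
  roll=[0,0,0,0,0,0,0,0,0,0],
)

```text
clock: 3.5
tcp_pos: [0.4658, 0.0996, 0.2122]
orientation: [0.0, 0.994, 0.107, 0.001]
ft_force: [-1.4, 0.5, 0.4]
grip_width: 0.008
```

```bash
python3 - <<'E'
from h import *
to((-24,42,212))
E
```

```text
tcp local [-73.5  42. ] z 212.2 F [-1.4  0.5  0.4] t 3.5
(-24, 42, 212) world [0.514 0.11  0.212] dp [49.5  0.2  0.3] roll 0.3
```

Request:
move_arm(
  fingers=[-1,-1,-1,-1,-1,-1,-1,-1,-1,-1],
  dp=[
    [4,0,0],
    [8,0,0],
    [12,0,0],
    [17,0,0],
    [22,0,0],
    [27,0,0],
    [31,0,0],
    [35,0,0],
    [37,0,0],
    [37,0,0],
  ],
  roll=[0,0,0,0,0,0,0,0,0,0],
)

```text
clock: 4.33
tcp_pos: [0.5025, 0.1075, 0.2122]
orientation: [-0.0, 0.994, 0.107, 0.001]
ft_force: [-1.6, 0.2, 1.1]
grip_width: 0.003
```

```bash
cat >> h.py <<'E'
from scipy.optimize import least_squares
def lever():
    ms={}
    for c in ("scene","top"):
        cams.get_image(c); o=nets.outline_of(c,"shift_grip")
        if not o: print(c,"none"); continue
        ys,xs=np.nonzero(o[0]["pixels"]); ms[c]=np.array([xs.mean(),ys.mean()]); print(c,o[0]["pixels"].sum(),ms[c],round(o[0]["p"],2))
    for k in [list(ms)]+[[c] for c in ms]:
        g=least_squares(lambda v:np.concatenate([proj(c,gpose(G,YAW,*v))-ms[c] for c in k]),[0,0]); print(k,"across,fwd",np.round(g.x,3),"res",np.round(g.fun,1))
E
python3 - <<'E'
from h import *
lever()
to((-24,42,212))
save("top","t3.png",(230,140,350,230),5)
save("scene","s3.png",(270,170,410,275),5)
E
```

```text
scene 419 [352.17899761 212.59904535] 0.77
top none
['scene'] across,fwd [-0.201 -0.017] res [0. 0.]
['scene'] across,fwd [-0.201 -0.017] res [0. 0.]
tcp local [-36.6  42.1] z 212.2 F [-1.3 -0.4  0.9] t 4.5333
(-24, 42, 212) world [0.514 0.11  0.212] dp [12.6  0.2  0.2] roll 0.3
```

View pics/s3.png

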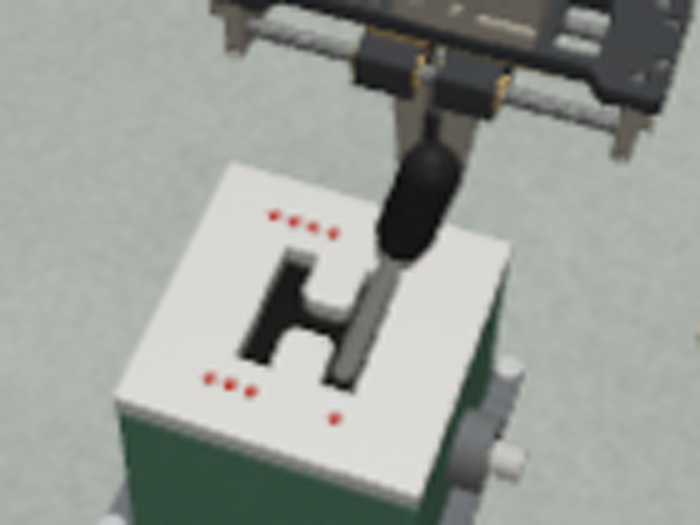

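```bash
python3 - <<'E'
from h import *
for f in (-.08,-.04,0,.04):
    print(f,[np.round((proj("scene",gpose(G,YAW,-.2,f,L))-[270,170])*5) for L in (.246,.210,.174,.14,.111)])
for n,p in [("gate",(0,0)),("corner BR",(-75,-75)),("BL",(-75,75)),("FL",(75,75)),("FR",(75,-75)),("2nd end",(-26,22)),("3",(26,-22))]:
    c,s=np.cos(YAW),np.sin(YAW); w=np.r_[G+np.array([[c,-s],[s,c]])@(np.array(p)/1000),.136]
    print(n,np.round((proj("scene",w)-[270,170])*5))
E
```

```text
-0.08 [array([441., 141.]), array([419., 191.]), array([398., 239.]), array([380., 281.]), array([365., 315.])]
-0.04 [array([435., 157.]), array([414., 205.]), array([394., 250.]), array([376., 290.]), array([362., 322.])]
0 [array([428., 173.]), array([408., 219.]), array([389., 261.]), array([373., 299.]), array([359., 329.])]
0.04 [array([421., 190.]), array([402., 233.]), array([384., 273.]), array([369., 308.]), array([356., 336.])]
gate [316. 313.]
corner BR [228. 157.]
BL [510. 238.]
FL [417. 492.]
FR [110. 392.]
2nd end [377. 284.]
3 [254. 342.]
```

View pics/t3.png

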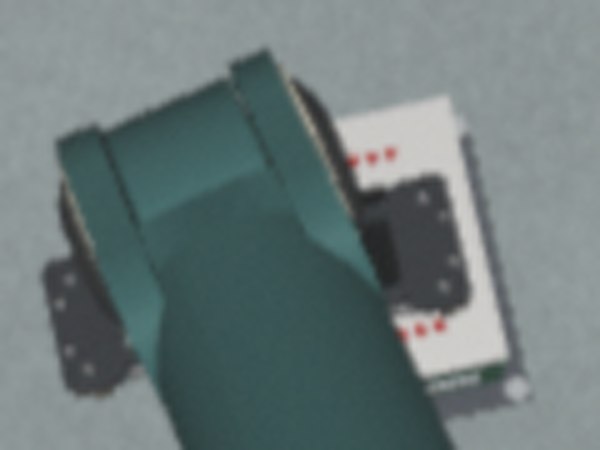

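Scene crop: stick still in the left column, its plate-crossing slightly back of the cross slot; the three estimates agree on about -0.05 rad. Top view is blocked by the arm. Advancing about 11.5 mm more to neutral.

Request:
move_arm(
  fingers=[-1,-1,-1,-1,-1,-1,-1,-1,-1,-1],
  dp=[
    [2,0,0],
    [4,0,0],
    [6,0,0],
    [8,0,0],
    [10,0,0],
    [11.5,0,0],
    [11.5,0,0],
    [11.5,0,0],
    [11.5,0,0],
    [11.5,0,0],
  ],
  roll=[0,0,0,0,0,0,0,0,0,0],
)

```text
clock: 5.47
tcp_pos: [0.5132, 0.1098, 0.2122]
orientation: [0.0, 0.994, 0.107, 0.001]
ft_force: [-2.1, -0.2, 1.9]
grip_width: 0.005
```

```bash
python3 - <<'E'
from h import *
cams.get_image("scene");
for _ in range(2):
    o=nets.outline_of("scene","shift_grip")[0]; ys,xs=np.nonzero(o["pixels"]); m=np.array([xs.mean(),ys.mean()])
    for off in ((0,0),(.6,1.4)):
        g=least_squares(lambda v:proj("scene",gpose(G,YAW,*v))+off-m,[0,0]); print(m,np.round(g.x,3))
to((-60,42,212),(-60,100,212),(0,100,212))
E
```

```text
[350.96273292 215.70807453] [-0.202  0.027]
[350.96273292 215.70807453] [-0.191  0.013]
[350.96273292 215.70807453] [-0.202  0.027]
[350.96273292 215.70807453] [-0.191  0.013]
tcp local [-25.1  42.2] z 212.2 F [-1.2 -0.   1.1] t 5.6167
(-60, 42, 212) world [0.479 0.102 0.212] dp [-34.9   0.    0.2] roll 0.3
(-60, 100, 212) world [0.467 0.159 0.212] dp [-34.6 -58.    0.2] roll 0.3
(0, 100, 212) world [0.526 0.172 0.212] dp [ 25.4 -57.7   0.3] roll 0.3
```

Request:
move_arm(
  fingers=[-1,-1,-1,-1,-1,-1,-1,-1,-1,-1],
  dp=[
    [-20,0,0],
    [-35,0,0],
    [-35,-20,0],
    [-35,-45,0],
    [-35,-63,0],
    [-25,-63,0],
    [-5,-63,0],
    [15,-63,0],
    [24,-63,0],
    [24,-63,0],
  ],
  roll=[0,0,0,0,0,0,0,0,0,0],
)

```text
clock: 6.45
tcp_pos: [0.5251, 0.1762, 0.2119]
orientation: [-0.0, 0.994, 0.106, 0.001]
ft_force: [-0.8, -0.5, -0.1]
grip_width: 0.004
```

```bash
python3 - <<'E'
from h import *
lever()
save("scene","s4.png",(270,160,430,280),5)
to((0,81,212),(0,-10,212))
E
```

```text
scene 334 [351.19760479 215.65868263] 0.77
top 2684 [307.35543964 193.76080477] 0.35
['scene', 'top'] across,fwd [-0.072 -0.071] res [ -9.  -11.1 -14.6  -2.3]
['scene'] across,fwd [-0.204  0.025] res [0. 0.]
['top'] across,fwd [ 0.094 -0.137] res [-0.  0.]
tcp local [ -2.2 105.1] z 212.2 F [ 0.4  0.6 -0.5] t 6.7
(0, 81, 212) world [0.53  0.153 0.212] dp [ 2.1 24.1  0.2] roll 0.3
(0, -10, 212) world [0.549 0.064 0.212] dp [  1.7 115.1   0.3] roll 0.3
```

View pics/s4.png

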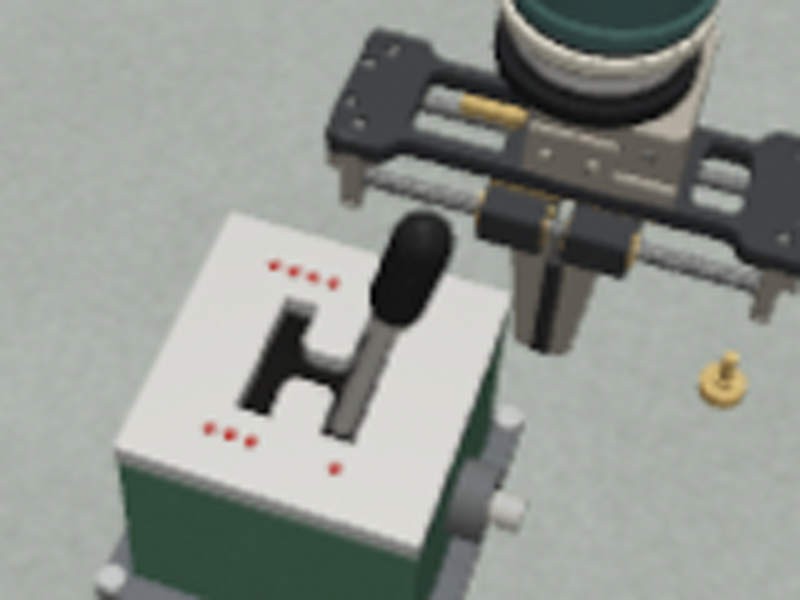

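Scene crop shows the lever upright fore-aft in the left column with the stick beside the cross slot; fingers stand clear to its left. Now pushing right.

Request:
move_arm(
  fingers=[-1,-1,-1,-1,-1,-1,-1,-1,-1,-1],
  dp=[
    [2,10,0],
    [2,20,0],
    [2,28,0],
    [2,34,0],
    [2,40,0],
    [2,46,0],
    [2,52,0],
    [2,58,0],
    [2,62,0],
    [2,62,0],
  ],
  roll=[0,0,0,0,0,0,0,0,0,0],
)

```text
clock: 7.53
tcp_pos: [0.5378, 0.1145, 0.2121]
orientation: [0.001, 0.994, 0.106, 0.0]
ft_force: [0.2, 0.4, -0.1]
grip_width: 0.006
```

```bash
cat >> h.py <<'E'
def sc():
    cams.get_image("scene"); o=nets.outline_of("scene","shift_grip")[0]; ys,xs=np.nonzero(o["pixels"]); m=np.array([xs.mean(),ys.mean()])
    g=least_squares(lambda v:proj("scene",gpose(G,YAW,*v))+(.6,1.4)-m,[0,0]); print(o["pixels"].sum(),m,"across,fwd",np.round(g.x,3))
E
python3 - <<'E'
from h import *
sc()
to((0,-10,212))
E
```

```text
272 [337.15073529 213.98897059] across,fwd [-0.051  0.052]
tcp local [-0.3 42.2] z 211.8 F [0.  0.  0.2] t 7.6333
(0, -10, 212) world [0.549 0.064 0.212] dp [ 0.1 52.2 -0.1] roll 0.2
```

Request:
move_arm(
  fingers=[-1,-1,-1,-1,-1,-1,-1,-1,-1,-1],
  dp=[
    [0,5,0],
    [0,10,0],
    [0,15,0],
    [0,20,0],
    [0,25,0],
    [0,30,0],
    [0,35,0],
    [0,38,0],
    [0,40,0],
    [0,40,0],
  ],
  roll=[0,0,0,0,0,0,0,0,0,0],
)

```text
clock: 8.47
tcp_pos: [0.5458, 0.0751, 0.2116]
orientation: [0.001, 0.994, 0.106, -0.0]
ft_force: [0.4, 0.7, -0.6]
grip_width: 0.002
```

```bash
python3 - <<'E'
from h import *
sc()
to((0,-10,212))
save("scene","s5.png",(250,160,410,280),5)
E
```

```text
303 [322.10561056 209.72937294] across,fwd [0.117 0.051]
tcp local [-0.4  1.5] z 211.6 F [-0.2  0.7 -0.2] t 8.5667
(0, -10, 212) world [0.549 0.064 0.212] dp [ 0.3 11.5 -0.3] roll 0.2
```

View pics/s5.png

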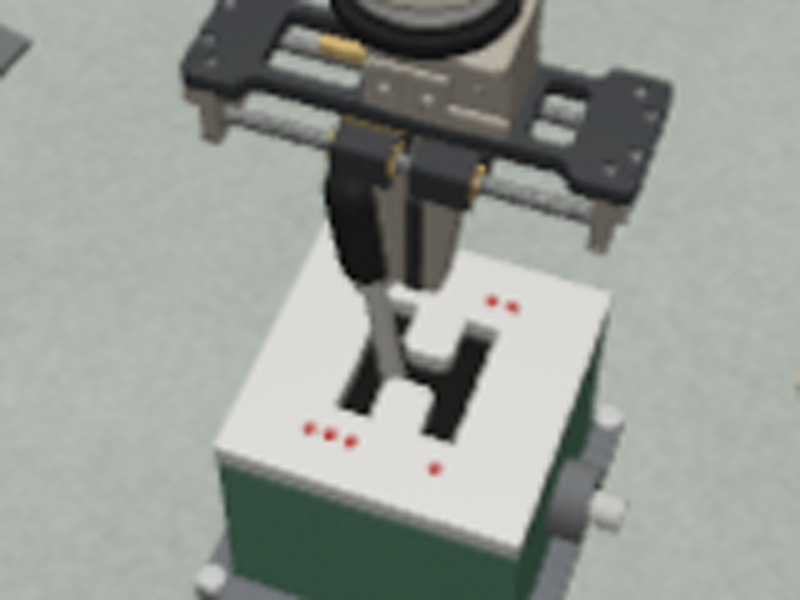

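Scene crop: the stick has crossed to the right side of the cross slot (about (390,360)), fingers on its left. Continue gently to the right stop.

Request:
move_arm(
  fingers=[-1,-1,-1,-1,-1,-1,-1,-1,-1,-1],
  dp=[
    [0,1.5,0],
    [0,3,0],
    [0,4.5,0],
    [0,6,0],
    [0,7.5,0],
    [0,9,0],
    [0,10.5,0],
    [0,11.5,0],
    [0,11.5,0],
    [0,11.5,0],
  ],
  roll=[0,0,0,0,0,0,0,0,0,0],
)

```text
clock: 9.45
tcp_pos: [0.5483, 0.0637, 0.2117]
orientation: [0.001, 0.994, 0.106, -0.0]
ft_force: [-0.4, 1.6, -1.0]
grip_width: 0.005
```

```bash
python3 - <<'E'
from h import *
sc()
to((0,-10,212))
E
```

```text
Traceback (most recent call last):
  File "h.py", line 48, in sc
    cams.get_image("scene"); o=nets.outline_of("scene","shift_grip")[0]; ys,xs=np.nonzero(o["pixels"]); m=np.array([xs.mean(),ys.mean()])
                               ~~~~~~~~~~~~~~~~~~~~~~~~~~~~~~~~~~~~~^^^
IndexError: list index out of range
```

Advance in small steps until the force rises.

Request:
move_arm(
  fingers=[-1,-1,-1,-1,-1,-1,-1,-1,-1,-1],
  dp=[
    [0,1,0],
    [0,2,0],
    [0,3,0],
    [0,3,0],
    [0,3,0],
    [0,3,0],
    [0,3,0],
    [0,3,0],
    [0,3,0],
    [0,3,0],
  ],
  roll=[0,0,0,0,0,0,0,0,0,0],
)

```text
clock: 10.38
tcp_pos: [0.5485, 0.0631, 0.2117]
orientation: [0.0, 0.994, 0.107, -0.0]
ft_force: [-2.0, 6.3, -1.0]
grip_width: 0.008
```

```bash
python3 - <<'E'
from h import *
to((0,-10,212))
E
```

```text
tcp local [ -0.3 -10.9] z 211.7 F [-2.   6.3 -1. ] t 10.3833
(0, -10, 212) world [0.549 0.064 0.212] dp [ 0.3 -0.9 -0.3] roll 0.3
```

Right stop reached as predicted (TCP −11 mm, force rising to 6 N). Back off left and go round behind.

Request:
move_arm(
  fingers=[-1,-1,-1,-1,-1,-1,-1,-1,-1,-1],
  dp=[
    [0,-15,0],
    [0,-30,0],
    [-20,-30,0],
    [-40,-30,0],
    [-52,-30,0],
    [-52,-15,0],
    [-52,5,0],
    [-52,22,0],
    [-52,28,0],
    [-52,28,0],
  ],
  roll=[0,0,0,0,0,0,0,0,0,0],
)

```text
clock: 11.22
tcp_pos: [0.5041, 0.0224, 0.2119]
orientation: [0.001, 0.994, 0.106, -0.0]
ft_force: [0.3, -0.3, -0.3]
grip_width: 0.005
```

```bash
python3 - <<'E'
from h import *
sc()
to((-24,-40,212),(19,-40,212))
save("scene","s6.png",(250,160,410,280),5)
E
```

```text
382 [318.2460733  207.52879581] across,fwd [0.168 0.033]
tcp local [-52.1 -38.8] z 211.9 F [-0.4  0.6 -0.5] t 11.3167
(-24, -40, 212) world [0.531 0.03  0.212] dp [28.1  1.4 -0.1] roll 0.3
(19, -40, 212) world [0.573 0.039 0.212] dp [71.1  1.6 -0.1] roll 0.3
```

View pics/s6.png

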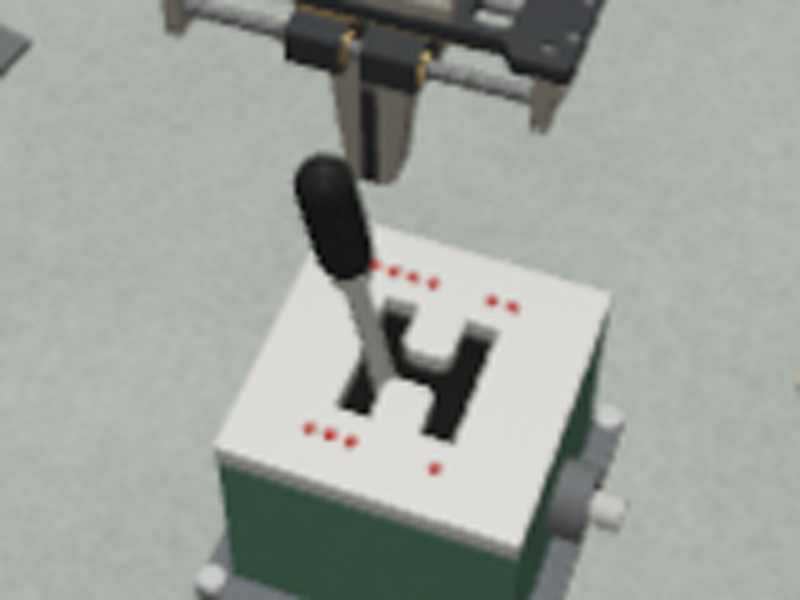

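The lever stands upright in the right column with the stick at the cross slot (about (378,360)); the fingers are behind it. Push forward.

Request:
move_arm(
  fingers=[-1,-1,-1,-1,-1,-1,-1,-1,-1,-1],
  dp=[
    [10,0,0],
    [20,0,0],
    [26,0,0],
    [32,0,0],
    [38,0,0],
    [44,0,0],
    [50,0,0],
    [56,0,0],
    [62,0,0],
    [65,0,0],
  ],
  roll=[0,0,0,0,0,0,0,0,0,0],
)

```text
clock: 12.2
tcp_pos: [0.5674, 0.0396, 0.2113]
orientation: [-0.0, 0.994, 0.108, -0.001]
ft_force: [-2.8, 0.4, -0.8]
grip_width: 0.003
```

```bash
python3 - <<'E'
from h import *
sc()
to((19,-40,212))
E
```

```text
338 [311.87573964 221.30769231] across,fwd [0.175 0.212]
tcp local [ 13.3 -37.9] z 211.4 F [-1.6  0.4 -1.5] t 12.3
(19, -40, 212) world [0.573 0.039 0.212] dp [ 5.7  2.2 -0.6] roll 0.4
```

Request:
move_arm(
  fingers=[-1,-1,-1,-1,-1,-1,-1,-1,-1,-1],
  dp=[
    [1,0,0],
    [2,0,0],
    [3,0,0],
    [4,0,0],
    [5,0,0],
    [6,0,0],
    [7,0,0],
    [7,0,0],
    [7,0,0],
    [7,0,0],
  ],
  roll=[0,0,0,0,0,0,0,0,0,0],
)

```text
clock: 13.13
tcp_pos: [0.5743, 0.0409, 0.2115]
orientation: [-0.0, 0.994, 0.108, -0.0]
ft_force: [-2.9, -1.0, -1.6]
grip_width: 0.002
```

```bash
python3 - <<'E'
from h import *
sc()
to((19,-40,212))
E
```

```text
323 [310.54489164 223.09597523] across,fwd [0.182 0.235]
tcp local [ 20.3 -38. ] z 211.5 F [-1.8  0.1 -0.6] t 13.2333
(19, -40, 212) world [0.573 0.039 0.212] dp [-1.3  2.  -0.5] roll 0.4
```

No force rise yet; creep on to the end stop.

Request:
move_arm(
  fingers=[-1,-1,-1,-1,-1,-1,-1,-1,-1,-1],
  dp=[
    [1,0,0],
    [2,0,0],
    [2.5,0,0],
    [3,0,0],
    [3,0,0],
    [3,0,0],
    [3,0,0],
    [3,0,0],
    [3,0,0],
    [3,0,0],
  ],
  roll=[0,0,0,0,0,0,0,0,0,0],
)

```text
clock: 14.07
tcp_pos: [0.5771, 0.0415, 0.2114]
orientation: [-0.0, 0.994, 0.108, -0.0]
ft_force: [-3.9, -0.8, -2.0]
grip_width: 0.0
```

Request:
move_arm(
  fingers=[-1,-1,-1,-1,-1,-1,-1,-1,-1,-1],
  dp=[
    [0.5,0,0],
    [1,0,0],
    [1.5,0,0],
    [2,0,0],
    [2.5,0,0],
    [2.5,0,0],
    [2.5,0,0],
    [2.5,0,0],
    [2.5,0,0],
    [2.5,0,0],
  ],
  roll=[0,0,0,0,0,0,0,0,0,0],
)

```text
clock: 14.9
tcp_pos: [0.5786, 0.0419, 0.211]
orientation: [0.0, 0.994, 0.108, -0.002]
ft_force: [-5.3, -1.2, -0.7]
grip_width: 0.003
```

```bash
python3 - <<'E'
from h import *
to((24,-40,212))
E
```

```text
tcp local [ 24.8 -37.9] z 211.0 F [-5.3 -1.2 -0.7] t 14.9
(24, -40, 212) world [0.578 0.04  0.212] dp [-0.8  2.1 -1. ] roll 0.3
```

Force is rising and the motion lags (1.5 of 2.5 mm): one confirming nudge.

Request:
move_arm(
  fingers=[-1,-1,-1,-1,-1,-1,-1,-1,-1,-1],
  dp=[
    [1,0,0],
    [2,0,0],
    [3,0,0],
    [3,0,0],
    [3,0,0],
    [3,0,0],
    [3,0,0],
    [3,0,0],
    [3,0,0],
    [3,0,0],
  ],
  roll=[0,0,0,0,0,0,0,0,0,0],
)

```text
clock: 15.73
tcp_pos: [0.5801, 0.0423, 0.2107]
orientation: [0.0, 0.994, 0.108, -0.003]
ft_force: [-7.8, -1.2, 0.5]
grip_width: 0.006
```

Force 8 N against the stop. Draw straight back, then up and away.

Request:
move_arm(
  fingers=[-1,-1,-1,-1,-1,-1,-1,-1,-1,-1],
  dp=[
    [-15,0,0],
    [-40,0,0],
    [-75,0,0],
    [-110,0,0],
    [-140,0,0],
    [-140,20,-20],
    [-140,55,-40],
    [-140,90,-60],
    [-140,130,-60],
    [-140,150,-60],
  ],
  roll=[0,0,0,0,0,0,0,0,0,0],
)

```text
clock: 16.57
tcp_pos: [0.4791, -0.1396, 0.2745]
orientation: [0.003, 0.994, 0.106, 0.001]
ft_force: [0.4, 0.1, -0.5]
grip_width: 0.004
```

```bash
python3 - <<'E'
from h import *
sc(); lever()
to((24,-40,212))
a=cams.get_image("scene")[150:270,250:410]; b=cams.get_image("top")[140:240,250:350]
k=cv2.INTER_CUBIC
a=cv2.resize(a,(480,360),interpolation=k); b=cv2.resize(b,(360-40,360),interpolation=k)
b=cv2.resize(b,(320,320)); b=cv2.copyMakeBorder(b,0,40,0,0,cv2.BORDER_CONSTANT)
cv2.imwrite("pics/e.png",np.hstack([a,b])[:,:,::-1])
for l,p in [("thumb_screw",(.361,.230)),("scraper",(.650,.418)),("fixture_plate",(.403,.382))]:
    r=[nets.mark_of(c,l) for c in("scene","top")]
    if all(r): print(l,tri(r[0][0]["centre"],r[1][0]["centre"])[0][:2],p)
E
```

```text
276 [310.06884058 223.10869565] across,fwd [0.188 0.236]
scene 297 [309.8013468  223.07070707] 0.89
top 187 [308.28342246 164.95721925] 0.55
['scene', 'top'] across,fwd [0.185 0.237] res [-0.1 -1.3 -0.7 -1.3]
['scene'] across,fwd [0.179 0.25 ] res [-0.  0.]
['top'] across,fwd [0.189 0.217] res [ 0. -0.]
tcp local [-111.4 -187.4] z 272.0 F [ 0.1  0.6 -0.3] t 16.8667
(24, -40, 212) world [0.578 0.04  0.212] dp [ 136.9 -146.3   59.3] roll 0.5
thumb_screw [0.37188821 0.22415174] (0.361, 0.23)
fixture_plate [0.40028516 0.3907665 ] (0.403, 0.382)
```

View pics/e.png

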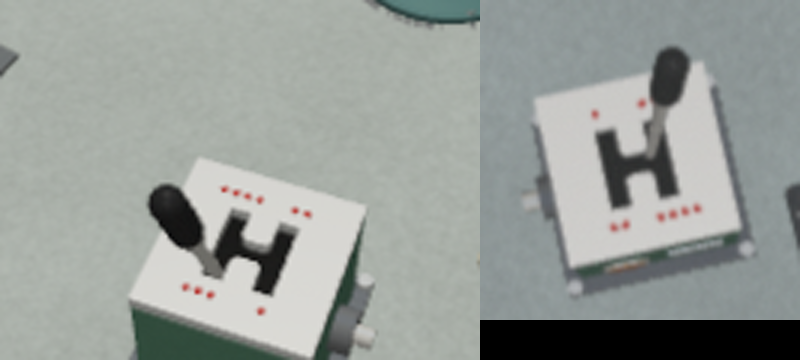

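The picture shows the lever fully forward in the right column, at the three-dot slot, with the robot clear of it. Handing in.

```bash
python3 -c "
from workcell import robot
o=robot.observe();print(o['clock'],o['ft_force'],abs(o['dq']).max());print(robot.sign_off())"
```

```text
17.2667 [ 0.18996335 -0.15081597  0.11646313] 0.0028982654008461294
the job is handed in; nothing more can be done
None
```

The gearbox lever is in third and the job is handed in, at 17.3 s on the robot's clock. With the fingers shut, I pushed the lever along the left column to neutral, across to the right stop, then forward to the end of the third slot. It was never gripped or run back towards fourth.

**Last checks**
- **Lever position:** After drawing clear, the two cameras together put the lever at about +0.185 rad across and +0.237 rad forward (limits 0.20 and 0.23). Taken singly they differed a little on the forward lean: 0.25 from the scene camera and 0.217 from the top one. The last picture shows the stick at the three-dot slot.
- **End stops:** The highest readings between moves were about 6 N at the right stop and 8 N at the forward stop, against about 2.5 N to move the lever. The fingers still crept 1.5 mm on the last forward nudge.
- **Robot clear:** At hand-in the arm was still and read almost no force.

**Not fully confirmed**
- **Thumb screw and blue plate:** The network's position estimates differ by about 1 cm from the first ones. I take that as network noise, since the arm never came near them.
- **Scraper:** It was not found in the final check, but the arm never came near it.
- **Tool holders:** I did not re-measure these; the fingers passed the stand about 7 cm or more above its tops.

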